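Move three specimen jars on to their next stations

ROBOT

A 6-joint arm with a two-finger parallel gripper is mounted at the origin on the work surface. World frame = base frame: x ahead of the robot, y to its left, z up, the work surface at z = 0. Lengths are in m, angles in degrees, forces in N, time in s.
With the tool pointing down it reaches from about 0.35 to 0.85 m from the base axis. Payload 8.1 kg.
Tool frame: the origin (TCP) lies between the finger pads; the fingertips stand arm.nose_length ahead of it and the grasp point (between the pads) lies 3 mm ahead of it (arm.nose_length is the distance from the TCP to the fingertips, in m); z points along the fingers, y is the line along which they close (so a half turn about z gives the same grasp; the last joint's range is limited). The gripper opens to 85 mm and grips with 20 to 120 N. Pads are 22 mm wide; open, the fingers measure 114 mm over their backs; the gripper's body (76 mm by 85 mm) begins 54 mm behind the grasp point. The pads swing forward as they close: fully open they stand 13 mm farther back than shut.
Start: joints at [62.143, 7.471, 85.268, -0, 87.261, -4.893], TCP at [0.234, 0.552, 0.216] pointing down, gripper open.
Joint ranges: [-169.43, 169.43], [-51.17, 129.36], [1.28, 143.12], [-76.62, 256.62], [0, 156.53], [-152.29, 152.29]. Speed limits (degrees/s): [136.94, 136.94, 159.86, 180, 180, 180].

INTERFACE

Orientations are given as a 3x3 rotation matrix whose columns are the frame's x, y, z axes.
In Python, from rig import arm, viewer gives the robot as it stands.
- The arm moves only by the tool servo_tool, never from a script. Its argument "targets" is one flat list of numbers, 7 for each row, row after row: the turn, a rotation vector about the tool's x, y, z in rad, then the shift along the tool's x, y, z in cm, then the opening, from 0 (shut) to 1 (fully open). A call has 1 to 12 rows; each row shifts and turns the commanded pose from where the row before left it, along the tool's axes as they then stand; what a row does not reach is not made up. A row lasts 1/8 s, in which the tool goes at most 62.5 mm and 10.7 degrees, less where a joint would pass 70% of its speed; a pose out of reach is approached as far as the arm can. A call with a gripper value outside its range is refused whole. The fingers move at their own pace and stop on an object; "force" is the grip in N (left out, the last holds). Time passes only in rows, so rows that do not move let the fingers close. It gives the time, the measured TCP pose, the force, the opening and the grip force at its end, in the units of the state.
- arm.get_obs(): the state, without advancing time (a new reading comes with each control period).
- viewer.capture(name): name is "scene" or "top"; returns the picture (480x640x3 uint8, blue, green, red); there is no depth.
- viewer.get_calibration(name): a dict with "camera_matrix" (3x3 intrinsics, pixels), "origin" and "rotation" of the camera in the world. Camera axes: x right, y up, looking along -z (the intrinsics and any distortion apply to the point x, -y, -z); pixel columns grow to the right and rows downward; lengths in m; the calibration is good to about 2 mm. A picture is of the moment at which its call begins. get_calibration takes no time and is no camera call.
- arm.hand_in(): hands the job in; it is judged then, once.
The state is a dict: "t": time; "qpos": joint angles; "joint_vel": joint speeds; "joint_torque": joint torques, N m; "tcp_pos": TCP position; "ee_rot": TCP orientation; "wrist_force": force on the tool from outside, world axes, zero at the start; "ft_torque": the same for the moment, N m; "gripper_width": finger opening in m; "finger_force": force on a finger pad.
Only numpy, scipy, OpenCV 4.12 (cv2) and the standard library are available. Lean on these libraries where they do the work, as an engineer would, in place of code of your own. Each camera call takes 0.05 s, during which the arm holds its last target. There are 200 camera calls.

TASK

Three specimen jars are being photographed, weighed and looked at over a lamp, and each is now to move on to its next station: the red-lidded jar onto the pan of the balance, the yellow-lidded jar onto the lit plate of the light base and the blue-lidded jar onto the plate of the photo turntable, each standing upright in the middle and let go. Every station is still taken and holds one jar, so first park one jar in the empty orange tray and move it on to its own station when that is free. Never tip a jar over, and leave the white-lidded jar, the beaker and the petri dishes where they are.

Things in the scene. Friction and masses are not known exactly. Their poses are not given: they have to be found in the camera images.
- jar_red: A straight glass specimen jar with a ribbed red screw lid and a leafy green twig inside; 52 mm across the glass, 55 mm across the lid, 75 mm tall overall (the lid is the top 18 mm), about 0.17 kg, give or take a third. Loose and rigid, lid screwed tight. Origin: centre of its underside; z up through the lid. At the start it stands near the middle of the turntable.
- jar_yellow: A straight glass specimen jar with a ribbed yellow screw lid and a brown cone inside; 52 mm across the glass, 55 mm across the lid, 75 mm tall overall (the lid is the top 18 mm), about 0.17 kg, give or take a third. Loose and rigid, lid screwed tight. Origin: centre of its underside; z up through the lid. At the start it stands near the middle of the balance pan.
- jar_blue: A straight glass specimen jar with a ribbed blue screw lid and orange-brown seed balls inside; 52 mm across the glass, 55 mm across the lid, 75 mm tall overall (the lid is the top 18 mm), about 0.17 kg, give or take a third. Loose and rigid, lid screwed tight. Origin: centre of its underside; z up through the lid. At the start it stands near the middle of the light base.
- balance: The bench balance, fixed: a white and grey housing 205 x 145 mm with a display and keys at its -x end, and a round steel pan 120 mm across. Its flat pan top is 52 mm above the bench. Origin: on the bench straight below the pan's centre (the keys reach 148 mm from it along -x, the back 58 mm along +x); z up.
- light_base: The light base, fixed: a cream square lamp box 150 x 150 mm with a round, white, lit glass plate 115 mm across in the middle of its top. The plate's flat top is 25 mm above the bench. Origin: on the bench straight below the plate's centre; z up.
- turntable: The photo turntable, fixed and not turning: a white round foot 140 mm across with a small grey control box at its -x side, and a dark grey round plate 135 mm across with white rings and ticks. The plate's flat top is 38 mm above the bench. Origin: on the bench straight below the plate's centre; z up.
- tray: The orange plastic tray, fixed and empty, 190 mm (x) by 150 mm (y) outside, a rim 7 mm wider all round; walls 3.5 mm thick and 36 mm high, floor top 3.5 mm above the bench. The free spot for parking a jar. Origin: on the bench below the tray's centre; z up.
- jar_white: A fourth jar just like the others but with a white lid, standing on the bench behind the stations; 75 mm tall, loose. Not part of the job: leave it where it is. Origin: centre of its underside.
- beaker: An empty glass beaker standing on the bench behind the stations, 68 mm across, 95 mm tall, loose. Leave it where it is. Origin: centre of its underside.
- petri: A stack of two closed petri dishes on the bench between two of the stations, 60 mm across, 30 mm tall, loose. Leave it where it is. Origin: centre of its underside.
Mind the look-alikes: they are no part of the job. Leave any pink look-alike of the jar_yellow alone. There is more than one size of the light_base; the one meant has the size given above.

How it is judged:
By the outcome, as a careful person would: the job done as asked, in the order asked, and still so for the second after the job is handed in, with the robot touching nothing.
It also fails if it takes over 118 s, if anything falls off the work surface, if the arm or the gripper's body presses on something with over 40 N, if the wrist force passes 120 N, or if a joint passes its speed limit or range.

## Working session

There is one attempt and no reset: what is moved stays moved. The work goes in short steps, Python scripts to look and compute and a tool call to move; the robot and the scene stay as the last step left them, time stands still between calls to the robot, and variables do not carry over. Pictures are saved under pics/ and viewed, at most 14 in all, crops included, and the job is handed in when it is done.

Besides the shell and the picture viewer there is one more tool, called after "Request:" by a JSON object that holds its "op" and its "data", one argument or row to a line. servo_tool: Moves the arm, as the interface text tells. Its arguments: {"type":"object","properties":{"targets":{"type":"array","items":{"type":"number"}},"force":{"type":"number"}},"required":["targets"]}

```bash
mkdir -p pics
python3 - <<'E'
from rig import arm, viewer
import cv2
o=arm.get_obs();print({k:o[k] for k in('t','tcp_pos','ee_rot','gripper_width')},arm.nose_length)
for n in('scene','top'):
    cv2.imwrite(f'pics/{n}0.png',viewer.capture(n));print(n,viewer.get_calibration(n))
E
```

```text
{'t': 0.0, 'tcp_pos': array([0.23380851, 0.55193387, 0.21532297]), 'ee_rot': array([[-9.20727075e-01,  3.90206130e-01, -9.11092131e-04],
       [ 3.90207147e-01,  9.20725596e-01, -1.66108155e-03],
       [ 1.90701643e-04, -1.88491742e-03, -9.99998205e-01]]), 'gripper_width': 0.08529506768068434} 0.022
scene {'camera_matrix': array([[474.13841335,   0.        , 316.59394233],
       [  0.        , 474.13841335, 234.94547631],
       [  0.        ,   0.        ,   1.        ]]), 'origin': array([ 1.46646385, -0.11918421,  0.96529268]), 'rotation': array([[ 0.02975685, -0.71314535,  0.70038436],
       [ 0.99944   ,  0.01049949, -0.03177188],
       [ 0.01530429,  0.70093757,  0.71305841]])}
top {'camera_matrix': array([[434.97912258,   0.        , 318.57743105],
       [  0.        , 434.97912258, 239.18360653],
       [  0.        ,   0.        ,   1.        ]]), 'origin': array([ 0.38069741, -0.08011778,  1.05471058]), 'rotation': array([[-1.76053430e-02,  9.80121847e-01, -1.97613810e-01],
       [-9.99841394e-01, -1.77898684e-02,  8.41601310e-04],
       [-2.69065183e-03,  1.97597284e-01,  9.80279590e-01]])}
```

View pics/scene0.png

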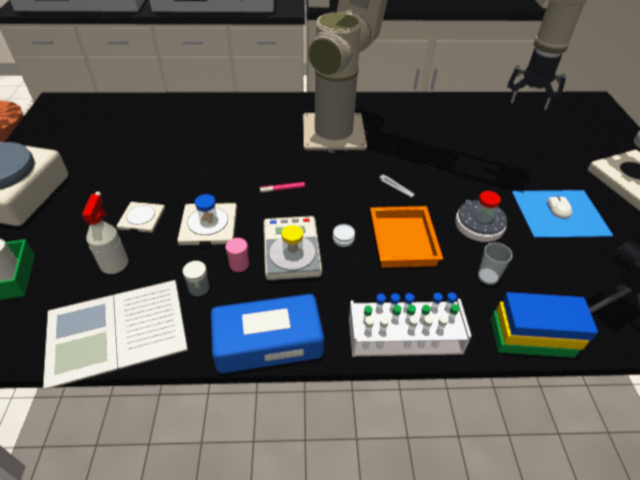

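View pics/top0.png

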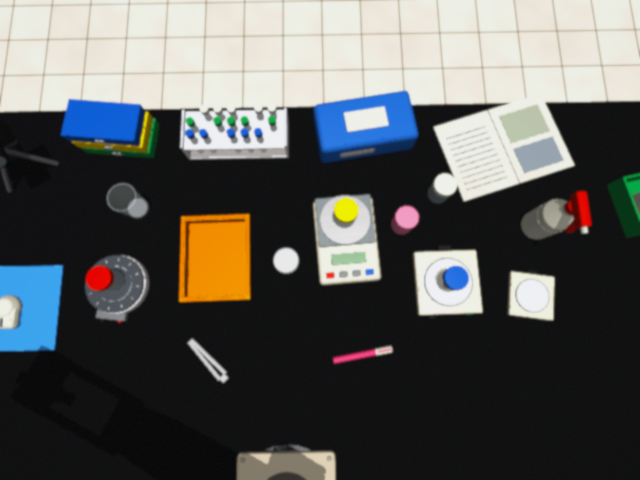

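Both views are clear. Top view (up = +x, left = +y): red lid (98,278), yellow (346,210), blue (456,278), turntable (117,285), pan (346,220), lit plate (448,281), tray (215,257), petri (286,261), pink look-alike (405,219), small decoy light base (532,295).

```bash
cat > h.py <<'E'
import cv2, numpy as np
from rig import arm, viewer
def ray(n,p):
    c=viewer.get_calibration(n);K=c['camera_matrix'];d=np.linalg.inv(K)@[p[0],p[1],1.]
    return np.array(c['origin']),np.array(c['rotation'])@(d*[1,-1,-1])
def plane(n,p,z):
    o,d=ray(n,p);return o+d*(z-o[2])/d[2]
def blobs(im,lo,hi,amin=60):
    m=cv2.inRange(cv2.cvtColor(im,cv2.COLOR_BGR2HSV),np.array(lo),np.array(hi))
    cs,_=cv2.findContours(m,cv2.RETR_EXTERNAL,cv2.CHAIN_APPROX_NONE)
    return sorted([c for c in cs if cv2.contourArea(c)>amin],key=cv2.contourArea)[::-1]
def near(n,cs,p,z,r=40):
    """contour nearest pixel p -> world min enclosing circle on plane z"""
    out=[]
    for c in cs:
        (u,v),_=cv2.minEnclosingCircle(c)
        if np.hypot(u-p[0],v-p[1])<r:
            w=np.array([plane(n,q,z)[:2] for q in c[:,0]])
            (x,y),R=cv2.minEnclosingCircle((w*1000).astype(np.float32))
            out.append((np.round([x,y,R],1),(round(u),round(v))))
    return out
COL={'red':([0,150,90],[8,255,255]),'yellow':([24,150,90],[34,255,255]),'blue':([105,150,60],[125,255,255])}
E
python3 - <<'E'
from h import *
t=cv2.imread('pics/top0.png');s=cv2.imread('pics/scene0.png')
for n,im,P in(('top',t,dict(red=(98,278),yellow=(346,210),blue=(456,278))),('scene',s,dict(red=(489,199),yellow=(292,234),blue=(205,203)))):
    for k,z in(('red',.113),('yellow',.127),('blue',.1)):
        print(n,k,near(n,blobs(im,*COL[k],30),P[k],z))
print('tray',[near('top',blobs(t,[8,150,80],[20,255,255],500),(215,257),z) for z in(.036,)])
c=[c for c in blobs(t,[5,150,60],[22,255,255],500)][0];print(cv2.boundingRect(c),[plane('top',p[0],.036)[:2].round(3) for p in cv2.boxPoints(cv2.minAreaRect(c))[:,None]])
# light box, white jar lid, petri, pink
for k,p,z,lo,hi in(('box',(448,281),.02,[10,5,150],[40,90,255]),('petri',(286,261),.03,[0,0,120],[179,60,255]),('pink',(405,219),.075,[150,60,100],[179,255,255]),('white',(444,185),.075,[0,0,150],[179,60,255])):
    print(k,near('top',blobs(t,lo,hi),p,z,20))
cv2.imwrite('pics/c1.png',np.hstack([cv2.resize(t[y-40:y+40,x-40:x+40],(266,266),interpolation=cv2.INTER_CUBIC) for x,y in((112,285),(346,225),(448,281))]))
E
```

```text
top red [(array([494.2, 398.8,  29.9]), (98, 277))]
top yellow [(array([ 631.8, -141.6,   26.9]), (345, 210))]
top blue [(array([ 481.8, -379.8,   26.2]), (455, 278))]
scene red [(array([496.1, 397.5,  37.7]), (490, 198))]
scene yellow [(array([ 638.9, -142.1,   32.3]), (292, 233))]
scene blue [(array([ 483.2, -383.6,   36.2]), (204, 200))]
tray [[(array([548.3, 165.9, 132.1]), (214, 258))]]
(178, 213, 74, 90) [array([0.656, 0.261]), array([0.655, 0.084]), array([0.441, 0.078]), array([0.442, 0.248])]
box [(array([ 480.4, -385.2,  103.1]), (448, 282))]
petri [(array([538.2,  -1.8,  31.2]), (286, 260))]
pink [(array([ 624.5, -285.6,   32.1]), (406, 218))]
white []
```

View pics/c1.png

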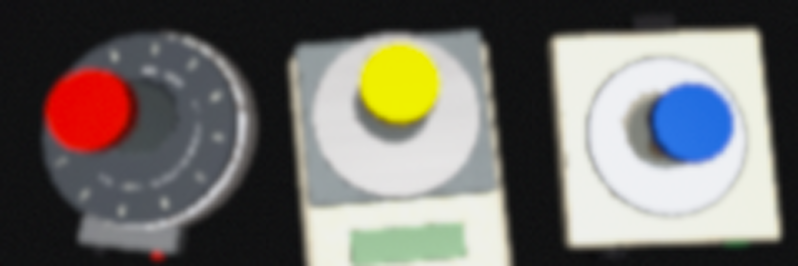

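Crop shows the three jars on turntable, pan and lit plate; plate extents in the crop: turntable x 42–240, y 32–228; pan x 312–478, y 35–195; lit plate x 586–748, y 56–216. I convert those to world centres and check radii.

Run:
```python
from h import *
f=266/80
E=dict(turn=((72,245),0,(41,240),(32,228),.038,67.5),pan=((306,185),266,(312,478),(35,195),.052,60),light=((408,241),532,(586,748),(56,216),.025,57.5))
for k,(o,x0,xs,ys,z,R) in E.items():
    q=lambda x,y:plane('top',(o[0]+(x-x0)/f-.35,o[1]+y/f-.35),z)[:2]*1000
    mx,my=np.mean(xs),np.mean(ys)
    print(k,q(mx,my).round(1),'r',np.linalg.norm(q(xs[0],my)-q(xs[1],my))/2,np.linalg.norm(q(mx,ys[0])-q(mx,ys[1]))/2,R)
t=cv2.imread('pics/top0.png')
m=blobs(t,[0,0,215],[179,20,255]); print(near('top',m,(448,281),.025,20))
m=blobs(t,[95,10,40],[125,120,140],300); print(near('top',m,(116,285),.038,20))
s=cv2.imread('pics/scene0.png')
cv2.imwrite('pics/c2.png',np.hstack([cv2.resize(s[y-40:y+40,x-40:x+40],(266,266),interpolation=cv2.INTER_CUBIC) for x,y in((484,212),(292,250),(207,218))]))
```

```text
turn [488.  399.6] r 70.08650174209535 69.2180254347635 67.5
pan [ 630.  -143.2] r 59.229133809388856 58.80040007581161 60
light [ 480.4 -386. ] r 57.603745561287 57.06929671508069 57.5
[(array([ 479.5, -384.7,   98.4]), (448, 282))]
[(array([481.7, 407.9,  78.2]), (111, 287))]
```

View pics/c2.png

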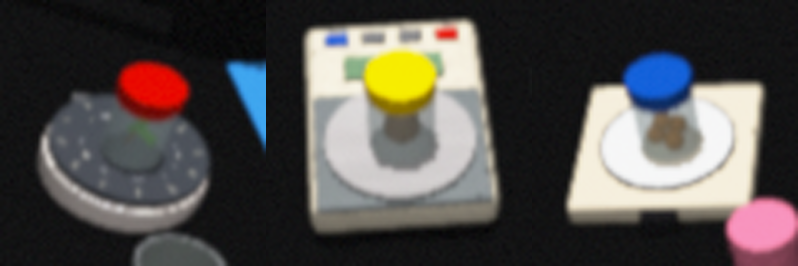

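Scene crop confirms it: the jars stand near the middle of each plate. The plate radii (turntable +2 mm for its visible side wall, pan and lamp within 1 mm) agree with the sizes given. First I square the tool to the world axes and go above red.

Request:
{"op": "servo_tool", "data": {
  "targets": [0, 0, -0.1002, 0, 0, 0, 1, 0, 0, -0.1002, 0, 0, 0, 1, 0, 0, -0.1002, 0, 0, 0, 1, 0, 0, -0.1002, 0, 0, 0, 1, 0, 0, 0, -3.26, -1.9, 0, 1, 0, 0, 0, -3.26, -1.9, 0, 1, 0, 0, 0, -3.26, -1.9, 0, 1, 0, 0, 0, -3.26, -1.9, 0, 1, 0, 0, 0, -3.26, -1.9, 0, 1, 0, 0, 0, -3.26, -1.9, 0, 1, 0, 0, 0, -3.26, -1.9, 0, 1, 0, 0, 0, -3.26, -1.9, 0, 1],
  "force": 40
}}

```text
t: 1.6
tcp_pos: [0.4956, 0.3996, 0.2158]
ee_rot: [[-1.0, 0.0, -0.001], [0.0, 1.0, -0.0], [0.001, -0.0, -1.0]]
wrist_force: [-0.3, -0.8, -0.1]
gripper_width: 0.0854
finger_force: 0.0
```

Run:
```python
from h import *
print(arm.get_obs()['ee_rot'].round(4))
s=viewer.capture('scene');t=viewer.capture('top')
cv2.imwrite('pics/s1.png',np.hstack([cv2.resize(s[110:270,400:560],(400,400)),cv2.resize(t[200:360,20:180],(400,400))]))
```

```text
[[-1.e+00  0.e+00 -8.e-04]
 [ 0.e+00  1.e+00 -5.e-04]
 [ 8.e-04 -5.e-04 -1.e+00]]
```

View pics/s1.png

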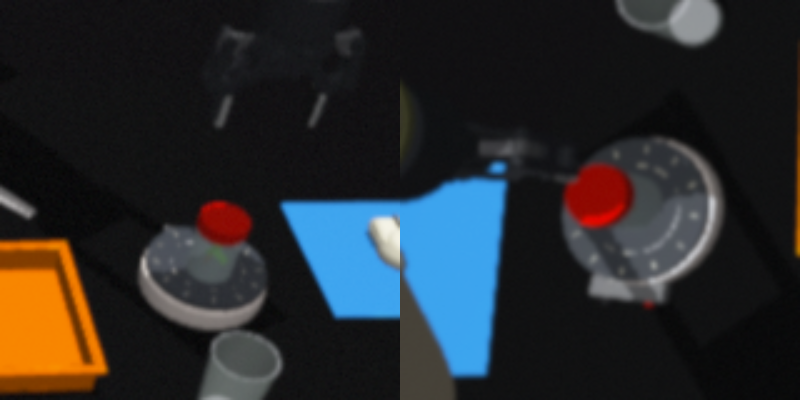

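The view shows open fingers (scene px ≈ (508,155)) above the red jar (490,199), shifted toward the image edges as greater height would cause; I check this by projecting the TCP.

```bash
cat >> h.py <<'E'
def proj(n,P):
    c=viewer.get_calibration(n);p=np.array(c['rotation']).T@(np.array(P)-c['origin']);p=c['camera_matrix']@[p[0],-p[1],-p[2]]
    return (p[:2]/p[2]).round(1)
E
python3 - <<'E'
from h import *
o=arm.get_obs();p=o['tcp_pos'];print(p,o['t'])
for n in('scene','top'):
  for dy in(-.045,.045): print(n,proj(n,p+[0,dy,-.010]))
print(near('top',blobs(cv2.imread('pics/top0.png'),*COL['red']),(98,278),.113))
print(proj('scene',[.495,.4,.113]),proj('scene',[.488,.402,.038]))
E
```

```text
[0.49753903 0.3978058  0.21550391] 1.7
scene [482.1 172.2]
scene [516.2 172. ]
top [ 98.5 270.2]
top [ 52.7 271. ]
[(array([494.2, 398.8,  29.9]), (98, 277))]
[489.9 198.3] [482.7 216.4]
```

Run:
```python
from h import *
s0=cv2.imread('pics/scene0.png');s=viewer.capture('scene');t=viewer.capture('top')
p0=np.array([.2338,.5519,.2153]);y0=np.array([.390,.921,0]);o=arm.get_obs();p=o['tcp_pos'];y=np.array([0,1,0]);print(p)
out=[]
for n,im,P,Y in(('scene',s0,p0,y0),('scene',s,p,y),('top',t,p,y)):
    im=np.clip(im.astype(float)*3,0,255).astype(np.uint8)
    big=cv2.resize(im,None,fx=4,fy=4,interpolation=cv2.INTER_CUBIC)
    for sg in(-1,1):
        for dz,c in((0,(0,255,0)),(-.009,(0,0,255))):
            q=proj(n,P+sg*.0427*Y+[0,0,dz]);cv2.circle(big,tuple((q*4+2).astype(int)),3,c,-1)
    u,v=(proj(n,P)*4).astype(int);u=max(u,134);out.append(big[v-200:v+200,u-133:u+133])
cv2.imwrite('pics/s2.png',np.hstack(out))
```

```text
[0.49493588 0.39993626 0.21565234]
```

View pics/s2.png

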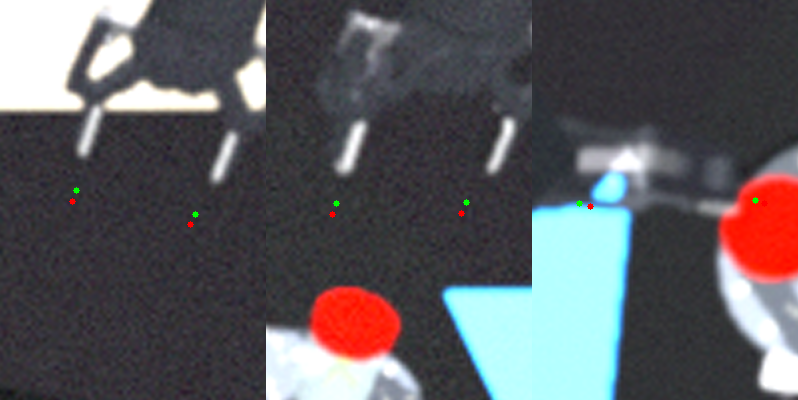

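The middle panel shows the grey finger pads ending about 10 px (≈30 mm) above where I project the tips (red dots). That is either dark pad material or an offset. I'll descend part-way and look from close by before grasping.

Request:
{"op": "servo_tool", "data": {
  "targets": [0, 0, 0, 0, 0, 1.5, 1, 0, 0, 0, 0, 0, 1.5, 1, 0, 0, 0, 0, 0, 1.5, 1, 0, 0, 0, 0, 0, 1.5, 1, 0, 0, 0, 0, 0, 1.5, 1, 0, 0, 0, 0, 0, 1.5, 1, 0, 0, 0, 0, 0, 0, 1, 0, 0, 0, 0, 0, 0, 1]
}}

```text
t: 2.8
tcp_pos: [0.4952, 0.4006, 0.1269]
ee_rot: [[-1.0, 0.0, 0.001], [0.0, 1.0, 0.0], [-0.001, 0.0, -1.0]]
wrist_force: [0.6, 0.6, 0.0]
gripper_width: 0.0852
finger_force: 0.0
```

```bash
cat >> h.py <<'E'
def close(name,P=None,halfw=.0427):
    p=np.array(arm.get_obs()['tcp_pos']);out=[]
    for n in('scene','top'):
        im=np.clip(viewer.capture(n).astype(float)*2,0,255).astype(np.uint8)
        big=cv2.resize(im,None,fx=5,fy=5,interpolation=cv2.INTER_CUBIC)
        for sg in(-1,1):
            q=proj(n,p+[0,sg*halfw,-.009]);cv2.circle(big,tuple((q*5+2).astype(int)),3,(0,255,0),-1)
        u,v=(proj(n,p if P is None else P)*5).astype(int);u=np.clip(u,200,3000);v=np.clip(v,200,2200)
        out.append(big[v-200:v+200,u-200:u+200])
    cv2.imwrite(f'pics/{name}.png',np.hstack(out));print(p)
E
python3 -c "
from h import *
close('s3')"
```

```text
[0.49519895 0.40061302 0.12689266]
```

View pics/s3.png

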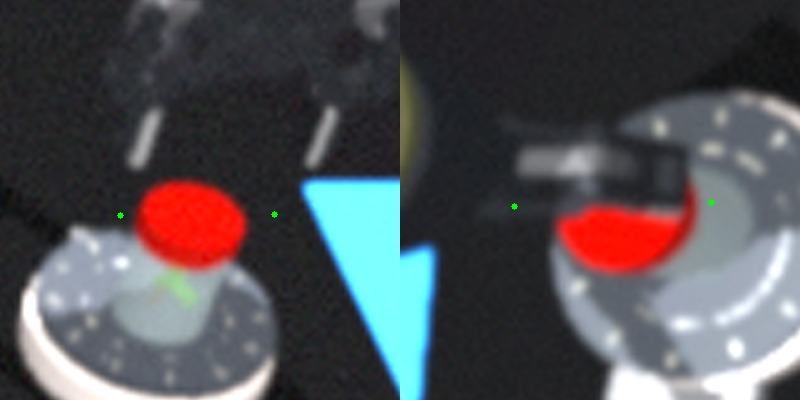

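The visible grey pads end at scene crop (135,167) and (312,167), above the red lid (190,215). I lower to the nominal height, where the fingers either stand beside the lid or are still clear above it, so both cases are safe, then look at what they cover.

Request:
{"op": "servo_tool", "data": {
  "targets": [0, 0, 0, 0, 0, 0.6, 1, 0, 0, 0, 0, 0, 0.6, 1, 0, 0, 0, 0, 0, 0.6, 1, 0, 0, 0, 0, 0, 0.5, 1, 0, 0, 0, 0, 0, 0, 1]
}}

```text
t: 3.52
tcp_pos: [0.4944, 0.4002, 0.1025]
ee_rot: [[-1.0, -0.0, -0.001], [-0.0, 1.0, -0.001], [0.001, -0.001, -1.0]]
wrist_force: [-1.0, 0.5, -0.7]
gripper_width: 0.0854
finger_force: 0.0
```

```bash
python3 -c "
from h import *
close('s4')"
```

```text
[0.49442829 0.40018766 0.10252071]
```

View pics/s4.png

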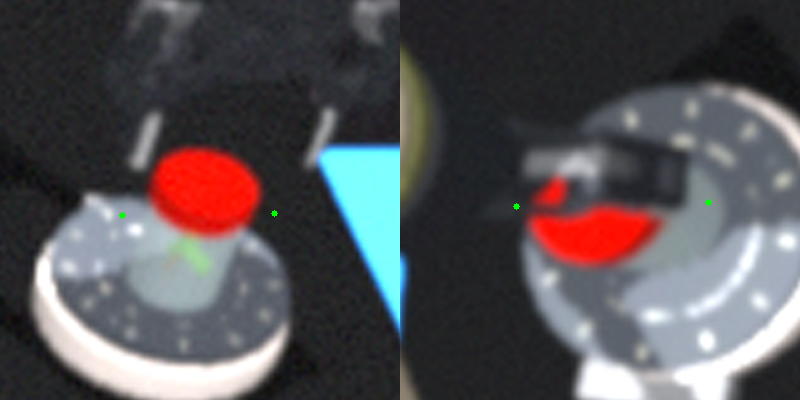

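The dark finger would cover the plate at crop (120,210), but the plate is seen there. So the visible ends at (138,167) and (313,165) are the true tips: the real gripper sits well above the reported TCP. I'll work out that offset from the observed pixels.

Run:
```python
from h import *
from scipy.optimize import least_squares
# observed tip-centre pixel displacement relative to the nominal tip centre, scene view
D=[([.2338,.5519,.2153],(4.5,-11.2)),([.495,.4,.2157],(5.2,-10.5)),([.4952,.4006,.1269],(5.4,-9.6)),([.4944,.4002,.1025],(5.4,-9.8))]
for p,d in D:
    p=np.array(p)+[0,0,-.009];b=proj('scene',p)
    J=np.array([(proj('scene',p+e)-b)/10 for e in np.eye(3)*.01]).T
    # with x offset fixed, solve y,z offsets (mm)
    for x in(-10,0,10): print(x,np.linalg.solve(J[:,1:],np.array(d)-J[:,0]*x).round(1),end=' | ')
    print()
p=np.array([.4944,.4002,.0935]);b=proj('top',p)
print('top J px/mm',np.array([(proj('top',p+e)-b)/10 for e in np.eye(3)*.01]).T.round(3))
```

```text
-10 [ 6.4 32.4] | 0 [ 0.8 38.6] | 10 [-4.8 44.8] | 
-10 [ 8.6 26.2] | 0 [ 3.  33.8] | 10 [-2.5 41.4] | 
-10 [10.6 25.7] | 0 [ 5.5 34.3] | 10 [ 0.3 42.9] | 
-10 [10.5 26.1] | 0 [ 5.3 34.8] | 10 [ 0.1 43.6] | 
top J px/mm [[ 0.04 -0.45 -0.22]
 [-0.44  0.01 -0.05]]
```

The solved offset is consistent: real tips ≈35 mm higher and ≈+4 mm in y of the reported TCP, x about right. I shift y −4 mm and descend 36 mm more in small steps, watching the force.

Request:
{"op": "servo_tool", "data": {
  "targets": [0, 0, 0, 0, -0.4, 0, 1, 0, 0, 0, 0, 0, 0.6, 1, 0, 0, 0, 0, 0, 0.6, 1, 0, 0, 0, 0, 0, 0.6, 1, 0, 0, 0, 0, 0, 0.6, 1, 0, 0, 0, 0, 0, 0.6, 1, 0, 0, 0, 0, 0, 0.6, 1, 0, 0, 0, 0, 0, 0, 1]
}}

```text
t: 4.62
tcp_pos: [0.4944, 0.3962, 0.0666]
ee_rot: [[-1.0, 0.0, -0.001], [0.0, 1.0, -0.001], [0.001, -0.001, -1.0]]
wrist_force: [-1.1, -0.1, -0.7]
gripper_width: 0.0855
finger_force: 0.0
```

```bash
python3 -c "
from h import *
close('s5');print(near('top',blobs(viewer.capture('top'),*COL['red'],20),(98,278),.113))"
```

```text
[0.49442637 0.39618889 0.06656969]
[(array([481.2, 397.6,  22.7]), (98, 284))]
```

View pics/s5.png

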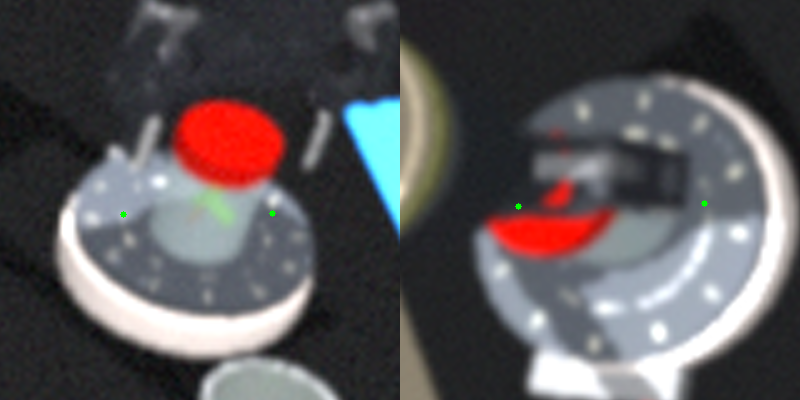

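Now the pads (strip centres at scene x≈147 and 316, y≈142) straddle the red lid (centre 230,145) evenly; in the top view the finger box centre row ≈178–187 agrees with the lid centre ≈187. Close.

Request:
{"op": "servo_tool", "data": {
  "targets": [0, 0, 0, 0, 0, 0, 0.5, 0, 0, 0, 0, 0, 0, 0.5, 0, 0, 0, 0, 0, 0, 0, 0, 0, 0, 0, 0, 0, 0, 0, 0, 0, 0, 0, 0, 0, 0, 0, 0, 0, 0, 0, 0, 0, 0, 0, 0, 0, 0, 0],
  "force": 40
}}

```text
t: 5.65
tcp_pos: [0.4952, 0.3968, 0.068]
ee_rot: [[-1.0, -0.0, 0.001], [-0.0, 1.0, 0.001], [-0.001, 0.001, -1.0]]
wrist_force: [-0.6, 0.6, 6.0]
gripper_width: 0.0528
finger_force: 41.7
```

Gripped (width 52.8 mm, 42 N). Lift a little at first and check that the jar comes along, upright.

Request:
{"op": "servo_tool", "data": {
  "targets": [0, 0, 0, 0, 0, -0.5, 0, 0, 0, 0, 0, 0, -1, 0, 0, 0, 0, 0, 0, -1, 0, 0, 0, 0, 0, 0, -1, 0, 0, 0, 0, 0, 0, -1, 0, 0, 0, 0, 0, 0, 0, 0],
  "force": 40
}}

```text
t: 6.4
tcp_pos: [0.4956, 0.397, 0.114]
ee_rot: [[-1.0, -0.0, 0.002], [-0.0, 1.0, 0.001], [-0.002, 0.001, -1.0]]
wrist_force: [0.3, -0.5, -2.7]
gripper_width: 0.0526
finger_force: 42.2
```

```bash
python3 -c "
from h import *
close('s6',halfw=.03)
for n,p in(('scene',(490,180)),('top',(95,275))): print(near(n,blobs(viewer.capture(n),*COL['red'],20),p,.158))"
```

```text
[0.49564151 0.39701667 0.11399586]
[(array([498.1, 393.7,  37.7]), (494, 187))]
[(array([479.9, 394.7,  22.7]), (89, 282))]
```

View pics/s6.png

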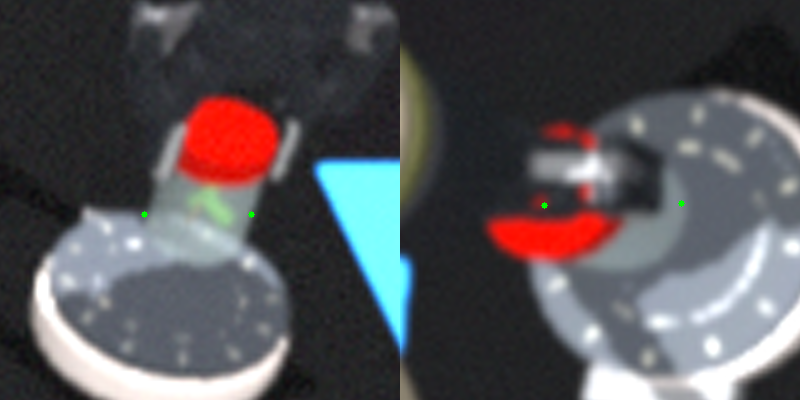

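The jar is lifted and upright: the lid is centred between the pads and the glass stands clear of the plate; lid moved 4 mm in −y, onto the reported TCP y, so jar centre = TCP xy, with its underside 30 mm below the TCP. Now to the tray (548,167).

Request:
{"op": "servo_tool", "data": {
  "targets": [0, 0, 0, -0.75, -3.3, 0, 0, 0, 0, 0, -0.75, -3.3, 0, 0, 0, 0, 0, -0.75, -3.3, 0, 0, 0, 0, 0, -0.75, -3.3, 0, 0, 0, 0, 0, -0.75, -3.3, 0, 0, 0, 0, 0, -0.75, -3.3, 0, 0, 0, 0, 0, -0.75, -3.2, 0, 0, 0, 0, 0, 0, 0, 0.8, 0, 0, 0, 0, 0, 0, 2, 0, 0, 0, 0, 0, 0, 2, 0, 0, 0, 0, 0, 0, 1.7, 0, 0, 0, 0, 0, 0, 0.5, 0],
  "force": 40
}}

```text
t: 8.1
tcp_pos: [0.5456, 0.1666, 0.0399]
ee_rot: [[-1.0, -0.001, -0.004], [-0.001, 1.0, -0.001], [0.004, -0.001, -1.0]]
wrist_force: [1.0, 0.4, -1.5]
gripper_width: 0.0533
finger_force: 42.5
```

Request:
{"op": "servo_tool", "data": {
  "targets": [0, 0, 0, 0, 0, 0.3, 0, 0, 0, 0, 0, 0, 0.3, 0, 0, 0, 0, 0, 0, 0.2, 0, 0, 0, 0, 0, 0, 0, 0]
}}

```text
t: 8.6
tcp_pos: [0.5475, 0.1665, 0.0346]
ee_rot: [[-1.0, 0.0, 0.0], [0.0, 1.0, 0.0], [-0.0, 0.0, -1.0]]
wrist_force: [-0.4, 0.6, -1.4]
gripper_width: 0.0533
finger_force: 42.5
```

Request:
{"op": "servo_tool", "data": {
  "targets": [0, 0, 0, 0, 0, 0.1, 0, 0, 0, 0, 0, 0, 0.1, 0, 0, 0, 0, 0, 0, 0, 0]
}}

```text
t: 8.98
tcp_pos: [0.5483, 0.1665, 0.0335]
ee_rot: [[-1.0, 0.0, 0.002], [0.0, 1.0, 0.0], [-0.002, 0.0, -1.0]]
wrist_force: [-2.2, -0.7, 5.5]
gripper_width: 0.0528
finger_force: 43.0
```

Contact at TCP 33.5 mm as predicted. Release and rise.

Request:
{"op": "servo_tool", "data": {
  "targets": [0, 0, 0, 0, 0, 0, 0.85, 0, 0, 0, 0, 0, 0, 0.85, 0, 0, 0, 0, 0, 0, 0.85, 0, 0, 0, 0, 0, 0, 0.85, 0, 0, 0, 0, 0, -0.5, 0.85, 0, 0, 0, 0, 0, -1.5, 0.85, 0, 0, 0, 0, 0, -2.5, 0.9, 0, 0, 0, 0, 0, -3, 1, 0, 0, 0, 0, 0, -3, 1, 0, 0, 0, 0, 0, -2.2, 1, 0, 0, 0, 0, 0, 0, 1]
}}

```text
t: 10.35
tcp_pos: [0.5493, 0.1669, 0.163]
ee_rot: [[-1.0, -0.0, 0.006], [-0.0, 1.0, 0.001], [-0.006, 0.001, -1.0]]
wrist_force: [-0.4, 0.3, 0.1]
gripper_width: 0.0854
finger_force: 0.0
```

```bash
python3 -c "
from h import *
o=arm.get_obs();print(o['t'],o['tcp_pos'],o['gripper_width'])
s=viewer.capture('scene')
print(near('scene',blobs(s,*COL['red'],20),proj('scene',[.548,.166,.07]),.0785))
for k,p,z in(('yellow',(292,233),.127),('blue',(204,200),.1)):print(k,near('scene',blobs(s,*COL[k],30),p,z,12))
print(proj('top',[.548,.166,.0785]),near('top',blobs(viewer.capture('top'),*COL['red'],20),proj('top',[.548,.166,.0785]),.0785))"
```

```text
10.35 [0.54931726 0.16687422 0.16296513] 0.08538106282099003
[(array([551.5, 167.2,  34. ]), (408, 222))]
yellow [(array([ 638.8, -141.5,   32.2]), (292, 233))]
blue [(array([ 483.2, -383.6,   36.2]), (204, 200))]
[210.3 253.8] [(array([545.9, 168.5,  28.3]), (209, 254))]
```

Red stands in the tray at about (548,168), near its centre. Now to blue on the light base.

Request:
{"op": "servo_tool", "data": {
  "targets": [0, 0, 0, 0.56, -4.55, 0, 1, 0, 0, 0, 0.56, -4.55, 0, 1, 0, 0, 0, 0.56, -4.55, 0, 1, 0, 0, 0, 0.56, -4.55, 0, 1, 0, 0, 0, 0.56, -4.55, 0, 1, 0, 0, 0, 0.56, -4.55, 0, 1, 0, 0, 0, 0.56, -4.55, 0, 1, 0, 0, 0, 0.56, -4.55, 0, 1, 0, 0, 0, 0.56, -4.55, 0, 1, 0, 0, 0, 0.56, -4.55, 0, 1, 0, 0, 0, 0.56, -4.55, 0, 1, 0, 0, 0, 0.56, -4.55, 0, 1]
}}

```text
t: 11.95
tcp_pos: [0.4791, -0.3803, 0.1575]
ee_rot: [[-1.0, 0.0, -0.002], [0.0, 1.0, 0.002], [0.002, 0.002, -1.0]]
wrist_force: [0.7, 0.7, -0.5]
gripper_width: 0.0855
finger_force: 0.0
```

Request:
{"op": "servo_tool", "data": {
  "targets": [0, 0, 0, 0, 0, 0, 1, 0, 0, 0, 0, 0, 0, 1]
}}

```text
t: 12.2
tcp_pos: [0.4795, -0.3787, 0.1578]
ee_rot: [[-1.0, 0.001, -0.002], [0.001, 1.0, 0.002], [0.002, 0.002, -1.0]]
wrist_force: [0.8, 1.0, 0.0]
gripper_width: 0.0856
finger_force: 0.0
```

Request:
{"op": "servo_tool", "data": {
  "targets": [0, 0, 0, -0.25, -0.25, 0, 1, 0, 0, 0, 0, 0, 1.5, 1, 0, 0, 0, 0, 0, 1.5, 1, 0, 0, 0, 0, 0, 1.5, 1, 0, 0, 0, 0, 0, 1, 1, 0, 0, 0, 0, 0, 1, 1, 0, 0, 0, 0, 0, 1, 1, 0, 0, 0, 0, 0, 1, 1, 0, 0, 0, 0, 0, 1, 1, 0, 0, 0, 0, 0, 0.5, 1, 0, 0, 0, 0, 0, 0, 1]
}}

```text
t: 13.58
tcp_pos: [0.4824, -0.3818, 0.0589]
ee_rot: [[-1.0, -0.0, -0.001], [-0.0, 1.0, 0.001], [0.001, 0.001, -1.0]]
wrist_force: [0.0, 0.0, 0.7]
gripper_width: 0.0855
finger_force: 0.0
```

```bash
python3 -c "
from h import *
close('s7')"
```

```text
[ 0.48241236 -0.3818163   0.05887605]
```

View pics/s7.png

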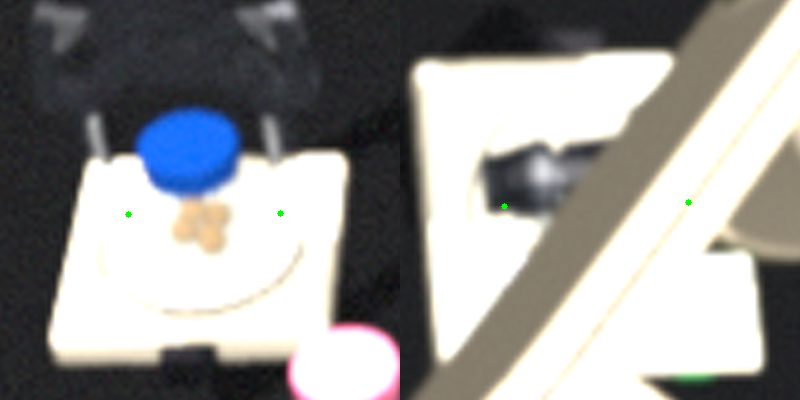

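Pads (strip centres 97 and 272, y≈138) straddle the blue lid (centre 188,150) evenly. Close and lift.

Request:
{"op": "servo_tool", "data": {
  "targets": [0, 0, 0, 0, 0, 0, 0.5, 0, 0, 0, 0, 0, 0, 0.5, 0, 0, 0, 0, 0, 0, 0, 0, 0, 0, 0, 0, 0, 0, 0, 0, 0, 0, 0, 0, 0, 0, 0, 0, 0, 0, 0, 0, 0, 0, 0, 0, 0, 0, 0],
  "force": 40
}}

```text
t: 14.55
tcp_pos: [0.4831, -0.3824, 0.0602]
ee_rot: [[-1.0, 0.0, 0.001], [0.0, 1.0, -0.001], [-0.001, -0.001, -1.0]]
wrist_force: [0.1, 1.0, 5.1]
gripper_width: 0.0526
finger_force: 41.9
```

Request:
{"op": "servo_tool", "data": {
  "targets": [0, 0, 0, 0, 0, -0.5, 0, 0, 0, 0, 0, 0, -1, 0, 0, 0, 0, 0, 0, -2, 0, 0, 0, 0, 0, 0, -2, 0, 0, 0, 0, 0, 0, -2, 0, 0, 0, 0, 0, 0, -2, 0, 0, 0, 0, 0, 0, -1.5, 0, 0, 0, 0, 0, 0, -0.5, 0, 0, 0, 0, 0, 0, 0, 0]
}}

```text
t: 15.68
tcp_pos: [0.4827, -0.3821, 0.1744]
ee_rot: [[-1.0, 0.0, 0.0], [0.0, 1.0, -0.0], [-0.0, -0.0, -1.0]]
wrist_force: [-0.1, 0.9, -1.0]
gripper_width: 0.0527
finger_force: 42.2
```

```bash
python3 -c "
from h import *
p=arm.get_obs()['tcp_pos'];print(p)
for n in('scene','top'): print(n,near(n,blobs(viewer.capture(n),*COL['blue'],20),proj(n,p+[0,0,.04]),p[2]+.044,25))"
```

```text
[ 0.48268639 -0.3820625   0.1743917 ]
scene [(array([ 491.8, -380.4,   37. ]), (198, 169))]
top []
```

Request:
{"op": "servo_tool", "data": {
  "targets": [0, 0, 0, 0, 3, 0, 0, 0, 0, 0, 0, 4.4, 0, 0, 0, 0, 0, 0, 4.4, 0, 0, 0, 0, 0, 0, 4.4, 0, 0, 0, 0, 0, 0, 4.4, 0, 0, 0, 0, 0, 0, 4.4, 0, 0, 0, 0, 0, 0, 4.4, 0, 0, 0, 0, 0, 0, 4.4, 0, 0, 0, 0, 0, 0, 4.4, 0, 0, 0, 0, 0, 0, 4.4, 0, 0, 0, 0, 0, 0, 4.4, 0, 0, 0, 0, 0, 0, 4.4, 0, 0]
}}

```text
t: 17.27
tcp_pos: [0.482, 0.1333, 0.1735]
ee_rot: [[-1.0, -0.0, -0.001], [-0.0, 1.0, -0.0], [0.001, -0.0, -1.0]]
wrist_force: [0.0, 0.3, -2.2]
gripper_width: 0.0527
finger_force: 42.4
```

Request:
{"op": "servo_tool", "data": {
  "targets": [0, 0, 0, 0, 4.4, 0, 0, 0, 0, 0, 0, 4.4, 0, 0, 0, 0, 0, 0, 4.4, 0, 0, 0, 0, 0, 0, 4.4, 0, 0, 0, 0, 0, 0, 4, 0, 0, 0, 0, 0, 0, 3, 0, 0, 0, 0, 0, 0, 2, 0, 0, 0, 0, 0, 0, 0, 0, 0, 0, 0, 0, 0, 0, 0, 0, 0]
}}

```text
invalid input
```

Request:
{"op": "servo_tool", "data": {
  "targets": [0, 0, 0, -0.3, 4.4, 0, 0, 0, 0, 0, -0.3, 4.4, 0, 0, 0, 0, 0, 0, 4.4, 0, 0, 0, 0, 0, 0, 4.4, 0, 0, 0, 0, 0, 0, 4.4, 0, 0, 0, 0, 0, 0, 3, 0, 0, 0, 0, 0, 0, 1.9, 0, 0, 0, 0, 0, 0, 0, 2, 0, 0, 0, 0, 0, 0, 2, 0, 0, 0, 0, 0, 0, 2, 0, 0, 0, 0, 0, 0, 1.5, 0, 0, 0, 0, 0, 0, 0, 0]
}}

```text
t: 18.77
tcp_pos: [0.4876, 0.3997, 0.0971]
ee_rot: [[-1.0, 0.001, -0.003], [0.001, 1.0, -0.002], [0.003, -0.002, -1.0]]
wrist_force: [1.0, 0.8, -1.4]
gripper_width: 0.0529
finger_force: 42.4
```

```bash
python3 -c "
from h import *
p=np.array([.488,.402,.11]);close('s8',P=p,halfw=.03)"
```

```text
[0.48763831 0.39971073 0.09712459]
```

View pics/s8.png

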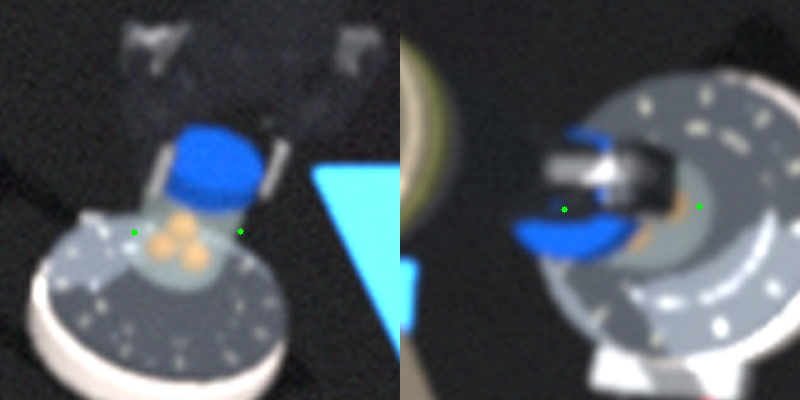

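Blue hangs upright above the turntable plate (lid at scene crop (215,165), plate centre ≈(160,295)). Lower it; contact expected at TCP z ≈ 0.073.

Request:
{"op": "servo_tool", "data": {
  "targets": [0, 0, 0, 0, 0.15, 0.6, 0, 0, 0, 0, 0, 0, 0.6, 0, 0, 0, 0, 0, 0, 0.6, 0, 0, 0, 0, 0, 0, 0.3, 0, 0, 0, 0, 0, 0, 0.1, 0, 0, 0, 0, 0, 0, 0, 0]
}}

```text
t: 19.62
tcp_pos: [0.4887, 0.4025, 0.0774]
ee_rot: [[-1.0, -0.0, 0.0], [-0.0, 1.0, 0.0], [-0.0, 0.0, -1.0]]
wrist_force: [-1.0, 0.8, -1.3]
gripper_width: 0.0529
finger_force: 42.4
```

Request:
{"op": "servo_tool", "data": {
  "targets": [0, 0, 0, 0, 0, 0.1, 0, 0, 0, 0, 0, 0, 0, 0]
}}

```text
t: 19.88
tcp_pos: [0.4887, 0.4025, 0.0765]
ee_rot: [[-1.0, -0.0, 0.0], [-0.0, 1.0, 0.0], [-0.0, 0.0, -1.0]]
wrist_force: [0.8, 0.4, -2.3]
gripper_width: 0.0525
finger_force: 42.4
```

Request:
{"op": "servo_tool", "data": {
  "targets": [0, 0, 0, 0, 0, 0.15, 0, 0, 0, 0, 0, 0, 0.1, 0, 0, 0, 0, 0, 0, 0, 0]
}}

```text
t: 20.25
tcp_pos: [0.4886, 0.4024, 0.0737]
ee_rot: [[-1.0, -0.0, -0.0], [-0.0, 1.0, -0.0], [0.0, -0.0, -1.0]]
wrist_force: [0.7, 0.4, -0.7]
gripper_width: 0.0528
finger_force: 42.4
```

Request:
{"op": "servo_tool", "data": {
  "targets": [0, 0, 0, 0, 0, 0.1, 0, 0, 0, 0, 0, 0, 0, 0]
}}

```text
t: 20.5
tcp_pos: [0.4889, 0.4025, 0.0732]
ee_rot: [[-1.0, 0.0, 0.0], [0.0, 1.0, 0.0], [-0.0, 0.0, -1.0]]
wrist_force: [0.4, -0.5, 0.9]
gripper_width: 0.0525
finger_force: 42.6
```

Request:
{"op": "servo_tool", "data": {
  "targets": [0, 0, 0, 0, 0, 0.03, 0, 0, 0, 0, 0, 0, 0, 0.85, 0, 0, 0, 0, 0, 0, 0.85, 0, 0, 0, 0, 0, 0, 0.85, 0, 0, 0, 0, 0, 0, 0.85, 0, 0, 0, 0, 0, -0.5, 0.85, 0, 0, 0, 0, 0, -1.5, 0.85, 0, 0, 0, 0, 0, -2.5, 0.9, 0, 0, 0, 0, 0, -2.5, 1, 0, 0, 0, 0, 0, -2.5, 1, 0, 0, 0, 0, 0, -1.5, 1]
}}

```text
t: 21.88
tcp_pos: [0.4895, 0.4031, 0.1856]
ee_rot: [[-1.0, -0.0, 0.003], [-0.0, 1.0, 0.002], [-0.003, 0.002, -1.0]]
wrist_force: [0.2, -0.9, -0.6]
gripper_width: 0.0852
finger_force: 0.0
```

Request:
{"op": "servo_tool", "data": {
  "targets": [0, 0, 0, -1.2, -4.5, 0, 1, 0, 0, 0, -1.2, -4.5, 0, 1, 0, 0, 0, -1.2, -4.5, 0, 1, 0, 0, 0, -1.2, -4.5, 0, 1, 0, 0, 0, -1.2, -4.5, 0, 1, 0, 0, 0, -1.2, -4.5, 0, 1, 0, 0, 0, -1.2, -4.5, 0, 1, 0, 0, 0, -1.2, -4.5, 0, 1, 0, 0, 0, -1.2, -4.5, 0, 1, 0, 0, 0, -1.2, -4.5, 0, 1, 0, 0, 0, -1.2, -4.5, 0, 1, 0, 0, 0, -1.2, -4.5, 0, 1]
}}

```text
t: 23.38
tcp_pos: [0.6329, -0.139, 0.1829]
ee_rot: [[-1.0, 0.0, 0.0], [0.0, 1.0, 0.0], [-0.0, 0.0, -1.0]]
wrist_force: [0.4, 0.8, 0.5]
gripper_width: 0.0854
finger_force: 0.0
```

```bash
python3 -c "
from h import *
print(arm.get_obs()['tcp_pos'])
for n in('scene','top'):
  im=viewer.capture(n);cv2.imwrite('pics/f_%s.png'%n,im)
  for k,P in(('blue',[.488,.402,.113]),('red',[.548,.167,.0785]),('yellow',[.633,-.142,.127])): print(n,k,near(n,blobs(im,*COL[k],20),proj(n,P),P[2],12))"
```

```text
[ 0.63288657 -0.13902534  0.18293822]
scene blue [(array([488.9, 399.3,  37.9]), (490, 196))]
scene red [(array([551.3, 170.5,  35.1]), (407, 222))]
scene yellow [(array([ 640.1, -141.3,   31.4]), (292, 233))]
top blue [(array([489.7, 399.6,  30.8]), (98, 280))]
top red [(array([545.6, 167.5,  27.5]), (210, 255))]
top yellow [(array([ 632.5, -142.6,   27.6]), (346, 210))]
```

Blue stands on the turntable at ≈(489,401). Now pick up yellow.

Request:
{"op": "servo_tool", "data": {
  "targets": [0, 0, 0, 0, -0.25, 0, 1, 0, 0, 0, 0, 0, 1.5, 1, 0, 0, 0, 0, 0, 1.5, 1, 0, 0, 0, 0, 0, 1.5, 1, 0, 0, 0, 0, 0, 1, 1, 0, 0, 0, 0, 0, 1, 1, 0, 0, 0, 0, 0, 1, 1, 0, 0, 0, 0, 0, 1, 1, 0, 0, 0, 0, 0, 0.7, 1, 0, 0, 0, 0, 0, 0.4, 1, 0, 0, 0, 0, 0, 0, 1]
}}

```text
t: 24.85
tcp_pos: [0.6325, -0.14, 0.0863]
ee_rot: [[-1.0, 0.0, -0.0], [0.0, 1.0, 0.0], [0.0, 0.0, -1.0]]
wrist_force: [1.1, 0.7, -0.0]
gripper_width: 0.0856
finger_force: 0.0
```

Request:
{"op": "servo_tool", "data": {
  "targets": [0, 0, 0, 0, 0, 0, 0.5, 0, 0, 0, 0, 0, 0, 0.5, 0, 0, 0, 0, 0, 0, 0, 0, 0, 0, 0, 0, 0, 0, 0, 0, 0, 0, 0, 0, 0, 0, 0, 0, 0, 0, 0, 0, 0, 0, 0, 0, 0, 0, 0],
  "force": 40
}}

```text
t: 25.72
tcp_pos: [0.6332, -0.1403, 0.0875]
ee_rot: [[-1.0, 0.0, 0.001], [0.0, 1.0, -0.0], [-0.001, -0.0, -1.0]]
wrist_force: [-0.6, -0.4, 5.9]
gripper_width: 0.0525
finger_force: 41.8
```

Request:
{"op": "servo_tool", "data": {
  "targets": [0, 0, 0, 0, 0, -0.5, 0, 0, 0, 0, 0, 0, -1, 0, 0, 0, 0, 0, 0, -2, 0, 0, 0, 0, 0, 0, -2, 0, 0, 0, 0, 0, 0, -2, 0, 0, 0, 0, 0, 0, -1.5, 0, 0, 0, 0, 0, 0, -0.5, 0, 0, 0, 0, 0, 0, 0, 0]
}}

```text
t: 26.72
tcp_pos: [0.6327, -0.14, 0.1817]
ee_rot: [[-1.0, -0.0, 0.0], [-0.0, 1.0, -0.0], [-0.0, -0.0, -1.0]]
wrist_force: [0.3, -0.3, -1.7]
gripper_width: 0.0526
finger_force: 42.2
```

Request:
{"op": "servo_tool", "data": {
  "targets": [0, 0, 0, 1, -1.6, 0, 0, 0, 0, 0, 1.9, -3, 0, 0, 0, 0, 0, 1.9, -3, 0, 0, 0, 0, 0, 1.9, -3, 0, 0, 0, 0, 0, 1.9, -3, 0, 0, 0, 0, 0, 1.9, -3, 0, 0, 0, 0, 0, 1.9, -3, 0, 0, 0, 0, 0, 1.9, -3, 0, 0, 0, 0, 0, 1, -1.95, 0, 0, 0, 0, 0, 0, 0, 0, 0, 0, 0, 0, 0, 0, 0, 0]
}}

```text
t: 28.1
tcp_pos: [0.4798, -0.385, 0.1812]
ee_rot: [[-1.0, -0.0, -0.0], [-0.0, 1.0, 0.001], [0.0, 0.001, -1.0]]
wrist_force: [-0.1, -0.1, -1.8]
gripper_width: 0.0526
finger_force: 42.3
```

```bash
python3 -c "
from h import *
p=arm.get_obs()['tcp_pos'];print(p)
for n in('scene','top'): print(n,near(n,blobs(viewer.capture(n),*COL['yellow'],20),proj(n,p+[0,0,.0395]),p[2]+.0395,25))"
```

```text
[ 0.47982003 -0.38499129  0.18122843]
scene [(array([ 485.3, -382.8,   38.2]), (196, 167))]
top []
```

Request:
{"op": "servo_tool", "data": {
  "targets": [0, 0, 0, 0, 0, 1, 0, 0, 0, 0, 0, 0, 2, 0, 0, 0, 0, 0, 0, 2, 0, 0, 0, 0, 0, 0, 2, 0, 0, 0, 0, 0, 0, 2, 0, 0, 0, 0, 0, 0, 1.5, 0, 0, 0, 0, 0, 0, 0.8, 0, 0, 0, 0, 0, 0, 0.4, 0, 0, 0, 0, 0, 0, 0, 0]
}}

```text
t: 29.32
tcp_pos: [0.4799, -0.3858, 0.0649]
ee_rot: [[-1.0, 0.0, 0.0], [0.0, 1.0, -0.0], [-0.0, -0.0, -1.0]]
wrist_force: [-0.5, -0.1, -1.5]
gripper_width: 0.0528
finger_force: 42.3
```

Request:
{"op": "servo_tool", "data": {
  "targets": [0, 0, 0, 0, 0, 0.1, 0, 0, 0, 0, 0, 0, 0.1, 0, 0, 0, 0, 0, 0, 0, 0]
}}

```text
t: 29.7
tcp_pos: [0.4797, -0.3856, 0.0628]
ee_rot: [[-1.0, -0.0, 0.0], [-0.0, 1.0, -0.0], [-0.0, -0.0, -1.0]]
wrist_force: [-0.6, -0.9, -1.8]
gripper_width: 0.0525
finger_force: 42.3
```

Request:
{"op": "servo_tool", "data": {
  "targets": [0, 0, 0, 0, 0, 0.1, 0, 0, 0, 0, 0, 0, 0.1, 0, 0, 0, 0, 0, 0, 0, 0]
}}

```text
t: 30.08
tcp_pos: [0.4797, -0.3855, 0.0606]
ee_rot: [[-1.0, 0.0, 0.0], [0.0, 1.0, -0.0], [-0.0, -0.0, -1.0]]
wrist_force: [-0.5, 0.5, -1.7]
gripper_width: 0.0529
finger_force: 42.4
```

Request:
{"op": "servo_tool", "data": {
  "targets": [0, 0, 0, 0, 0, 0.05, 0, 0, 0, 0, 0, 0, 0, 0]
}}

```text
t: 30.32
tcp_pos: [0.4799, -0.3856, 0.0605]
ee_rot: [[-1.0, 0.0, 0.0], [0.0, 1.0, -0.0], [-0.0, -0.0, -1.0]]
wrist_force: [-0.3, 1.0, 2.2]
gripper_width: 0.0529
finger_force: 42.7
```

Request:
{"op": "servo_tool", "data": {
  "targets": [0, 0, 0, 0, 0, 0, 0.85, 0, 0, 0, 0, 0, 0, 0.85, 0, 0, 0, 0, 0, 0, 0.85, 0, 0, 0, 0, 0, 0, 0.85, 0, 0, 0, 0, 0, -0.5, 0.85, 0, 0, 0, 0, 0, -1.5, 0.85, 0, 0, 0, 0, 0, -2.5, 0.9, 0, 0, 0, 0, 0, -2.5, 1, 0, 0, 0, 0, 0, -2.5, 1, 0, 0, 0, 0, 0, -1, 1]
}}

```text
t: 31.58
tcp_pos: [0.4807, -0.3865, 0.1684]
ee_rot: [[-1.0, -0.0, 0.003], [-0.0, 1.0, -0.003], [-0.003, -0.003, -1.0]]
wrist_force: [-0.1, -0.3, -0.1]
gripper_width: 0.0853
finger_force: 0.0
```

Request:
{"op": "servo_tool", "data": {
  "targets": [0, 0, 0, -0.56, 4.6, 0, 1, 0, 0, 0, -0.56, 4.6, 0, 1, 0, 0, 0, -0.56, 4.6, 0, 1, 0, 0, 0, -0.56, 4.6, 0, 1, 0, 0, 0, -0.56, 4.6, 0, 1, 0, 0, 0, -0.56, 4.6, 0, 1, 0, 0, 0, -0.56, 4.6, 0, 1, 0, 0, 0, -0.56, 4.6, 0, 1, 0, 0, 0, -0.56, 4.6, 0, 1, 0, 0, 0, -0.56, 4.6, 0, 1, 0, 0, 0, -0.56, 4.6, 0, 1, 0, 0, 0, -0.56, 4.6, 0, 1]
}}

```text
t: 33.08
tcp_pos: [0.5467, 0.168, 0.1651]
ee_rot: [[-1.0, -0.0, -0.0], [-0.0, 1.0, -0.0], [0.0, -0.0, -1.0]]
wrist_force: [0.1, -0.9, -0.5]
gripper_width: 0.0855
finger_force: 0.0
```

```bash
python3 -c "
from h import *
print(arm.get_obs()['tcp_pos'])
for n in('scene','top'):
  im=viewer.capture(n)
  for k,P in(('blue',[.488,.402,.113]),('yellow',[.48,-.386,.1])): print(n,k,near(n,blobs(im,*COL[k],20),proj(n,P),P[2],12))
pan=[];t=im
m=blobs(t,[0,0,140],[179,40,255],300);print('pan',near('top',m,proj('top',[.63,-.143,.052]),.052,30))
x,y=346,225;cv2.imwrite('pics/c3.png',cv2.resize(t[y-45:y+45,x-45:x+45],(450,450),interpolation=cv2.INTER_CUBIC))"
```

```text
[0.54670564 0.16797111 0.16505511]
scene blue [(array([488.9, 399.3,  37.9]), (490, 196))]
scene yellow [(array([ 484.2, -386.9,   37.2]), (203, 200))]
top blue [(array([488.9, 395. ,  27. ]), (100, 280))]
top yellow [(array([ 479.1, -385.4,   27.6]), (458, 278))]
pan [(array([ 581.9, -145.4,  118.8]), (347, 240))]
```

View pics/c3.png

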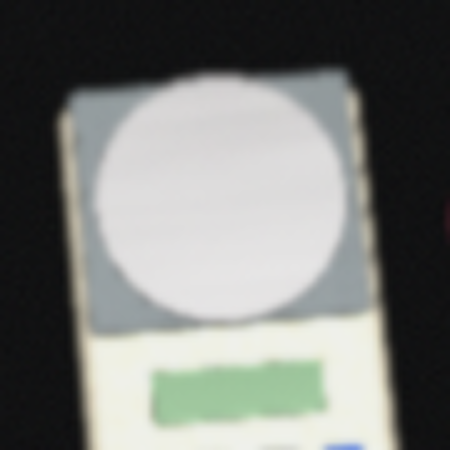

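The bare pan's centre is at crop (221,197) → (630,−143), as measured before; blue and yellow stand well in the middle of their plates. Pick up red from the tray.

Request:
{"op": "servo_tool", "data": {
  "targets": [0, 0, 0, -0.1, -0.1, 1, 1, 0, 0, 0, 0, 0, 2, 1, 0, 0, 0, 0, 0, 2, 1, 0, 0, 0, 0, 0, 1.5, 1, 0, 0, 0, 0, 0, 1.2, 1, 0, 0, 0, 0, 0, 1, 1, 0, 0, 0, 0, 0, 1, 1, 0, 0, 0, 0, 0, 1, 1, 0, 0, 0, 0, 0, 1, 1, 0, 0, 0, 0, 0, 1, 1, 0, 0, 0, 0, 0, 0, 1]
}}

```text
t: 34.55
tcp_pos: [0.547, 0.1653, 0.0368]
ee_rot: [[-1.0, -0.0, -0.002], [-0.0, 1.0, -0.0], [0.002, -0.0, -1.0]]
wrist_force: [-0.3, -0.5, -0.2]
gripper_width: 0.0853
finger_force: 0.0
```

Request:
{"op": "servo_tool", "data": {
  "targets": [0, 0, 0, 0, 0, 0, 0.5, 0, 0, 0, 0, 0, 0, 0.5, 0, 0, 0, 0, 0, 0, 0, 0, 0, 0, 0, 0, 0, 0, 0, 0, 0, 0, 0, 0, 0, 0, 0, 0, 0, 0, 0, 0, 0, 0, 0, 0, 0, 0, 0],
  "force": 40
}}

```text
t: 35.42
tcp_pos: [0.5486, 0.1657, 0.039]
ee_rot: [[-1.0, -0.0, 0.002], [-0.0, 1.0, 0.0], [-0.002, 0.0, -1.0]]
wrist_force: [0.5, 0.8, 5.8]
gripper_width: 0.0526
finger_force: 41.7
```

Request:
{"op": "servo_tool", "data": {
  "targets": [0, 0, 0, 0, 0, -0.5, 0, 0, 0, 0, 0, 0, -1, 0, 0, 0, 0, 0, 0, -2, 0, 0, 0, 0, 0, 0, -2, 0, 0, 0, 0, 0, 0, -2, 0, 0, 0, 0, 0, 0, -2, 0, 0, 0, 0, 0, 0, -2, 0, 0, 0, 0, 0, 0, -2, 0, 0, 0, 0, 0, 0, -1, 0, 0, 0, 0, 0, 0, 0, 0]
}}

```text
t: 36.67
tcp_pos: [0.5484, 0.1656, 0.184]
ee_rot: [[-1.0, -0.0, 0.001], [-0.0, 1.0, 0.0], [-0.001, 0.0, -1.0]]
wrist_force: [-1.1, -0.1, -2.3]
gripper_width: 0.0523
finger_force: 42.2
```

Request:
{"op": "servo_tool", "data": {
  "targets": [0, 0, 0, -0.4, -1.5, 0, 0, 0, 0, 0, -0.9, -3.4, 0, 0, 0, 0, 0, -0.9, -3.4, 0, 0, 0, 0, 0, -0.9, -3.4, 0, 0, 0, 0, 0, -0.9, -3.4, 0, 0, 0, 0, 0, -0.9, -3.4, 0, 0, 0, 0, 0, -0.9, -3.4, 0, 0, 0, 0, 0, -0.9, -3.4, 0, 0, 0, 0, 0, -0.9, -3.4, 0, 0, 0, 0, 0, -0.5, -2.2, 0, 0, 0, 0, 0, 0, 0, 0, 0, 0, 0, 0, 0, 0, 0, 0]
}}

```text
t: 38.17
tcp_pos: [0.6285, -0.143, 0.1826]
ee_rot: [[-1.0, -0.0, -0.001], [-0.0, 1.0, 0.001], [0.001, 0.001, -1.0]]
wrist_force: [0.8, 1.0, -1.9]
gripper_width: 0.0535
finger_force: 42.4
```

```bash
python3 -c "
from h import *
p=arm.get_obs()['tcp_pos'];print(p)
for n in('scene','top'): print(n,near(n,blobs(viewer.capture(n),*COL['red'],20),proj(n,p+[0,0,.0395]),p[2]+.0395,25))"
```

```text
[ 0.62849963 -0.14297013  0.18255994]
scene [(array([ 631.3, -141.7,   34.9]), (291, 203))]
top [(array([ 620.2, -141.6,   24.9]), (349, 204))]
```

Request:
{"op": "servo_tool", "data": {
  "targets": [0, 0, 0, -0.1, 0, 1, 0, 0, 0, 0, 0, 0, 2, 0, 0, 0, 0, 0, 0, 2, 0, 0, 0, 0, 0, 0, 1.8, 0, 0, 0, 0, 0, 0, 1, 0, 0, 0, 0, 0, 0, 0.8, 0, 0, 0, 0, 0, 0, 0.4, 0, 0, 0, 0, 0, 0, 0, 0]
}}

```text
t: 39.28
tcp_pos: [0.63, -0.1436, 0.0933]
ee_rot: [[-1.0, 0.0, 0.0], [0.0, 1.0, -0.0], [-0.0, -0.0, -1.0]]
wrist_force: [-0.7, 0.3, -0.8]
gripper_width: 0.0526
finger_force: 42.4
```

Request:
{"op": "servo_tool", "data": {
  "targets": [0, 0, 0, 0, 0, 0.1, 0, 0, 0, 0, 0, 0, 0.1, 0, 0, 0, 0, 0, 0, 0, 0]
}}

```text
t: 39.65
tcp_pos: [0.6299, -0.1436, 0.0912]
ee_rot: [[-1.0, -0.0, 0.0], [-0.0, 1.0, -0.0], [-0.0, -0.0, -1.0]]
wrist_force: [-0.4, 1.1, -0.7]
gripper_width: 0.0525
finger_force: 42.4
```

Request:
{"op": "servo_tool", "data": {
  "targets": [0, 0, 0, 0, 0, 0.1, 0, 0, 0, 0, 0, 0, 0.1, 0, 0, 0, 0, 0, 0, 0.1, 0, 0, 0, 0, 0, 0, 0, 0]
}}

```text
t: 40.15
tcp_pos: [0.6297, -0.1435, 0.0879]
ee_rot: [[-1.0, 0.0, -0.0], [0.0, 1.0, 0.0], [0.0, 0.0, -1.0]]
wrist_force: [-0.3, -0.2, -2.1]
gripper_width: 0.0529
finger_force: 42.4
```

Request:
{"op": "servo_tool", "data": {
  "targets": [0, 0, 0, 0, 0, 0.1, 0, 0, 0, 0, 0, 0, 0, 0]
}}

```text
t: 40.4
tcp_pos: [0.6302, -0.1436, 0.0877]
ee_rot: [[-1.0, 0.0, 0.001], [0.0, 1.0, -0.0], [-0.001, -0.0, -1.0]]
wrist_force: [-1.6, 1.9, 2.2]
gripper_width: 0.0524
finger_force: 42.7
```

Contact. Release, rise and move clear.

Request:
{"op": "servo_tool", "data": {
  "targets": [0, 0, 0, 0, 0, 0, 0.85, 0, 0, 0, 0, 0, 0, 0.85, 0, 0, 0, 0, 0, 0, 0.85, 0, 0, 0, 0, 0, 0, 0.85, 0, 0, 0, 0, 0, -0.5, 0.85, 0, 0, 0, 0, 0, -1.5, 0.85, 0, 0, 0, 0, 0, -2.5, 0.9, 0, 0, 0, 0, 0, -3, 1, 0, 0, 0, 0, 0, -3, 1, 0, 0, 0, 0, 0, -3, 1, 0, 0, 0, 0, 0, -1, 1]
}}

```text
t: 41.78
tcp_pos: [0.6313, -0.144, 0.2362]
ee_rot: [[-1.0, 0.0, 0.005], [-0.0, 1.0, -0.002], [-0.005, -0.002, -1.0]]
wrist_force: [-0.5, -0.5, -0.4]
gripper_width: 0.0855
finger_force: 0.0
```

Request:
{"op": "servo_tool", "data": {
  "targets": [0, 0, 0, 2, 3, 0, 1, 0, 0, 0, 2, 4, 0, 1, 0, 0, 0, 2, 4, 0, 1, 0, 0, 0, 2, 4, 0, 1, 0, 0, 0, 2, 4, 0, 1, 0, 0, 0, 2, 3, 0, 1, 0, 0, 0, 1, 1, 0, 1, 0, 0, 0, 0, 0, 0, 1, 0, 0, 0, 0, 0, 0, 1, 0, 0, 0, 0, 0, 0, 1]
}}

```text
t: 43.02
tcp_pos: [0.5004, 0.0855, 0.232]
ee_rot: [[-1.0, 0.001, -0.0], [0.001, 1.0, -0.0], [0.0, -0.0, -1.0]]
wrist_force: [0.0, 0.4, 0.4]
gripper_width: 0.0852
finger_force: 0.0
```

```bash
python3 -c "
from h import *
o=arm.get_obs();print(o['t'],o['tcp_pos'])
for n in('scene','top'):
  im=viewer.capture(n);cv2.imwrite('pics/e_%s.png'%n,im)
  for k,P in(('blue',[.488,.402,.113]),('yellow',[.48,-.386,.1]),('red',[.63,-.143,.127])): print(n,k,near(n,blobs(im,*COL[k],20),proj(n,P),P[2],12))"
```

```text
43.025 [0.50035489 0.08550807 0.23195876]
scene blue [(array([488.9, 399.3,  37.9]), (490, 196))]
scene yellow [(array([ 483.7, -387.1,   36.7]), (202, 200))]
scene red [(array([ 634.6, -139.6,   31.9]), (293, 232))]
top blue []
top yellow [(array([ 479.1, -385.4,   27.6]), (458, 278))]
top red [(array([ 626.7, -138.2,   26.6]), (344, 212))]
```

View pics/e_scene.png

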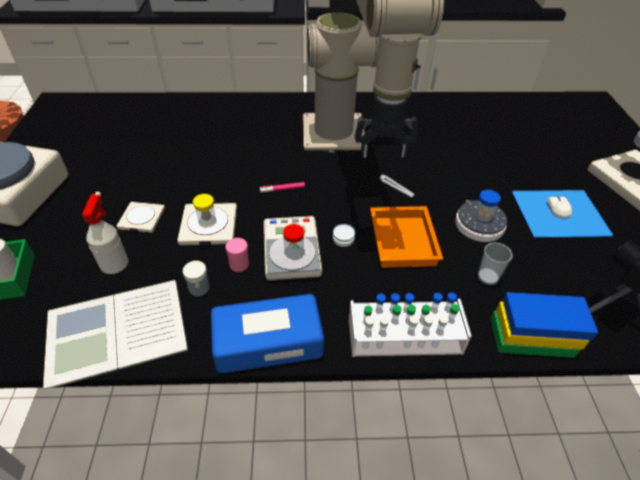

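The scene shows red on the balance pan (293,232), yellow on the lit plate (203,200) and blue on the turntable (490,196). All are upright within a few mm of centre, the tray is empty, the other items are unmoved and the gripper is clear.

```bash
python3 -c "
from rig import arm
print(arm.hand_in())"
```

```text
the job is handed in; nothing more can be done
None
```

Job handed in at about 43 s: red is on the balance pan, yellow on the lit plate and blue on the turntable, each upright, let go and within about 5 mm of centre by the last camera check; red was parked in the tray on the way, and the bystander items look unmoved in the final picture.

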